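Hook the binder's weight out from under the cutter guard and press the book

ROBOT

A 6-joint arm with a two-finger parallel gripper is mounted at the origin on a cart in front of the work surface, level with it; the furniture and walls round the work are solid. World frame = base frame: x ahead of the robot, y to its left, z up, the work surface at z = 0. Lengths are in m, angles in rad, forces in N, time in s.
With the tool pointing down it reaches from about 0.275 to 0.875 m from the base axis. Payload 12.5 kg.
Tool frame: the origin (TCP) lies at the very end of the fingers, on their centre line; the grasp point (between the pads) lies 19 mm behind it; z points along the fingers, y is the line along which they close (so a half turn about z gives the same grasp; the last joint's range is limited). The gripper opens to 85 mm and grips with 20 to 120 N. Pads are 22 mm wide; open, the fingers measure 114 mm over their backs; the gripper's body (76 mm by 85 mm) begins 54 mm behind the grasp point. The pads swing forward as they close: fully open they stand 13 mm farther back than shut.
Start: joints at [1.045, 0.351, 1.652, -0, 1.139, -0.085], TCP at [0.235, 0.497, 0.231] pointing down, gripper open.
Joint ranges: [-2.75, 2.75], [-0.79, 2.1], [0.01, 2.65], [-1.57, 4.71], [0.07, 3.14], [-2.87, 2.87]. Speed limits (rad/s): [2.22, 2.22, 2.79, 3.14, 3.14, 3.14].

INTERFACE

Orientations are given as [roll, pitch, yaw] about the fixed x, y, z axes, in that order (R = Rz(yaw) Ry(pitch) Rx(roll)).
In Python, from workcell import manip gives the robot as it stands.
- The arm moves only by the tool move_arm, never from a script. Its argument "motion" is a list of rows, each a list of 5 numbers: the finger opening in m, from 0 to 0.0854, then the shift along the world's x, y, z in m, then the turn about the world's z in degrees. A call has 1 to 20 rows; each row is the pose to reach, as a shift and turn from the pose commanded when the call began; what a row does not reach only later rows make up. A row lasts 1/10 s, in which the tool goes at most 50 mm and 8.59 degrees, less where a joint would pass 70% of its speed; a pose out of reach is approached as far as the arm can. A call with a gripper value outside its range is refused whole. The fingers move at their own pace and stop on an object; "newtons" is the grip in N (left out, the last holds). Time passes only in rows, so rows that repeat a pose let the fingers close. It gives the time, the measured TCP pose, the force, the opening and the grip force at its end, in the units of the state.
- manip.sense(): the state, without advancing time (a new reading comes with each control period).
- manip.capture(name): name is "side" or "top" or "wrist"; returns the picture (420x560x3 uint8, red, green, blue); there is no depth.
- manip.get_calibration(name): a dict with "intrinsics" (3x3 intrinsics, pixels), "k1" (the pictures are not rectified: a ray, as slopes to the right and down, at radius r is drawn at 1 + k1 r^2 times it, then the intrinsics apply), "pose" (4x4, takes a point from camera to world coordinates). Camera axes: x right, y up, looking along -z (the intrinsics and any distortion apply to the point x, -y, -z); pixel columns grow to the right and rows downward; lengths in m; the calibration is good to about 2 mm. A picture is of the moment at which its call begins: read the wrist's pose just before it. get_calibration takes no time and is no camera call; for the wrist camera it gives the pose at the moment of the call.
- manip.close_job(): hands the job in; it is judged then, once.
The state is a dict: "time_s": time; "q": joint angles; "qvel": joint speeds; "joint_torque": joint torques, N m; "position": TCP position; "ee_rot": TCP orientation; "wrist_force": force on the tool from outside, world axes, zero at the start; "wrist_torque": the same for the moment, N m; "grip_width": finger opening in m; "grip_force": force on a finger pad.
Only numpy, scipy, OpenCV 4.12 (cv2) and the standard library are available. Lean on these libraries where they do the work, as an engineer would, in place of code of your own. Each camera call takes 0.05 s, during which the arm holds its last target. There are 200 camera calls.

TASK

The binder's steel weight has slid back under the clear guard of the paper cutter. Draw it out with the short draw hook, never touching it by hand while it is still under the guard; then lay the hook flat on the desk again and set the weight, flat on its base, on the middle of the black book that lies on the desk left of the cutter while its glue dries. Do not knock over the glue bottle or the ink bottle.

Things in the scene. Friction and masses are not known exactly. Their poses are not given: they have to be found in the camera images.
- cutter: Fixed electric paper cutter, 275x330 mm, 272 high. Origin on the desk; +x from its open front to its back, +y to its left. Flat metal table x -130..145, y -165..165 mm, top z 40 mm. Side housings on it, x 30..140, |y| 130..165, up to z 238 mm. Back gauge from x 138. Clamp bar x 115..141, underside z 127. Blade beam above it.
- guard_edge (a point): Point on the table top straight below the middle of the clear guard's front edge (20 mm in front of the cutter's origin; axes as the cutter's). The edge is a round 10 mm rail, 274 mm long in y, 106 mm clear above the table, on a thin arm at each end; the guard rises from it to the beam, 85 mm higher and 124 mm farther back. Larger x is under the guard.
- weight_mid (a point): Centre, half-way up, of the binder's weight, flat on the cutter's table: dark steel plate 80 (x) x 56 (y) x 14 mm with a bridge handle along x, 46 mm high in all, 0.3 to 0.6 kg. Bar 10 mm thick, 64 long, axis 18 mm above this point, on two posts 8 mm thick at x -27 and +27 mm. Opening below the bar 46 mm long, 22 high (z -9..+13 mm from this point), open to both sides.
- hook_handle (a point): Centre of the draw hook's wooden handle, 52 (x) x 18 (y) x 28 mm, flat sides. The hook (118 mm long, 50 to 90 g) lies flat on the desk right of the cutter, x along its rod, away from the robot. The point is 14 mm above the desk. The 6 mm steel rod leaves the handle at this height and bends square to +y 89 mm ahead of this point; the leg's end is 35 mm to the side.
- hook_leg (a point): Middle of the hook's bent leg (6 mm round steel, 14 mm above the hook's underside), 89 mm ahead of and 18 mm to the +y side of the handle's centre; the leg's end lies 17 mm farther along +y. Axes as the hook's.
- book: Closed black book lying flat on the desk at the cutter's left, 200 (x) x 150 (y) x 20 mm, about 0.5 kg, loose. Origin at the centre of its underside, z up.
- glue: Standing teal glue bottle beyond the book, 39 mm across, 129 mm high; origin at the centre of its foot, z up.
- ink: Small standing bottle of black ink right of the cutter, 31 mm across, 88 mm high; origin at the centre of its foot, z up.
There are look-alikes about, which are no part of the job. Leave any red look-alike of the part that bears hook_handle alone.

How it is judged:
On the way:
1. the weight has been drawn out with the hook until its middle is at least 20 mm in front of the guard's edge, the hook not yet laid down (x of weight_mid in the frame of guard_edge below -0.02 m and height (world z) of hook_handle above 0.03 m), for 0.1 s.
At the end, for the whole second after the job is handed in: The weight rests flat on its base on the book, its middle within 30 mm of the book's middle along both the book's length and width; the book lies flat on the desk; the hook lies flat on the desk itself (not on the cutter, book or anything else); everything is released and still (x of weight_mid in the frame of book between -0.03 and 0.03 m and y of weight_mid in the frame of book between -0.03 and 0.03 m and z of weight_mid in the frame of book between 0.039 and 0.047 m and angle between weight_mid's own z axis and vertical below 0.1 rad and angle between book's own z axis and vertical below 0.06 rad and height (world z) of book below 0.006 m and height (world z) of hook_handle below 0.02 m and height (world z) of hook_leg between 0 and 0.024 m and linear speed of book below 0.02 m/s); the robot touches nothing.
It fails at once if the robot's fingers or arm touch the weight while its middle is not yet 15 mm out in front of the guard's edge (contact force between any of the fingers, the arm and weight above 0.5 N and x of weight_mid in the frame of guard_edge above -0.015 m and height (world z) of weight_mid below 0.1 m and horizontal distance between weight_mid and guard_edge below 0.16 m).
It fails at once if the glue bottle or the ink bottle is knocked over (angle between any of glue, ink's own z axis and vertical above 0.6 rad).
It also fails if it takes over 72 s, if anything falls off the work surface, if the arm or the gripper's body presses on something with over 40 N, if the wrist force passes 120 N, or if a joint passes its speed limit or range.

## Working session

There is one attempt and no reset: what is moved stays moved. The work goes in short steps, Python scripts to look and compute and a tool call to move; the robot and the scene stay as the last step left them, time stands still between calls to the robot, and variables do not carry over. Pictures are saved under pics/ and viewed, at most 13 in all, crops included, and the job is handed in when it is done.

Besides the shell and the picture viewer there is one more tool, called after ">>>" in YAML: its name, and indented under it one key for each argument. move_arm: Moves the arm, as the interface text tells. Its arguments: {"type":"object","properties":{"motion":{"type":"array","items":{"type":"array","items":{"type":"number"}}},"newtons":{"type":"number"}},"required":["motion"]}

```bash
mkdir -p pics; cat > h.py <<'E'
import numpy as np, cv2
from workcell import manip
def save(n,name,box=None,s=1):
    im=manip.capture(n)[:,:,::-1]
    cv2.imwrite(f'pics/{name}_raw.png',im)
    return im
def ray(n,u,v,cal=None):
    c=cal or manip.get_calibration(n); K=np.array(c['intrinsics']);k=c['k1'];P=np.array(c['pose'])
    d=np.array([(u-K[0,2])/K[0,0],(v-K[1,2])/K[1,1]]);s=d.copy()
    for _ in range(30): s=d/(1+k*(s@s))
    return P[:3,3],P[:3,:3]@np.array([s[0],-s[1],-1])
def atz(n,u,v,z,cal=None):
    o,r=ray(n,u,v,cal); return o+r*(z-o[2])/r[2]
def proj(n,p,cal=None):
    c=cal or manip.get_calibration(n); K=np.array(c['intrinsics']);P=np.array(c['pose'])
    q=P[:3,:3].T@(np.array(p)-P[:3,3]); s=np.array([q[0],-q[1]])/-q[2]; s=s*(1+c['k1']*(s@s))
    return K[0,0]*s[0]+K[0,2],K[1,1]*s[1]+K[1,2]
E
python3 - <<'E'
from h import *
a=save('side','s0');b=save('top','t0')
cv2.imwrite('pics/side0.png',cv2.resize(a,(800,600),interpolation=cv2.INTER_CUBIC));cv2.imwrite('pics/top0.png',cv2.resize(b,(800,600),interpolation=cv2.INTER_CUBIC))
s=manip.sense();print(s['time_s'],s['position'],s['ee_rot'])
for n in('side','top'):
  c=manip.get_calibration(n);print(c)
E
```

```text
0.1 [0.23449019 0.49716975 0.23080597] [-3.14052543e+00 -7.63146835e-05  2.70080835e+00]
{'intrinsics': array([[534.7598046 ,   0.        , 277.52618384],
       [  0.        , 534.7598046 , 207.43399983],
       [  0.        ,   0.        ,   1.        ]]), 'k1': 0.04004445224180967, 'pose': array([[-0.08468804,  0.75603133, -0.64903356, -0.91171374],
       [-0.99639277, -0.06071296,  0.05929069,  0.02119132],
       [ 0.00542087,  0.65171356,  0.75844581,  1.74096464],
       [ 0.        ,  0.        ,  0.        ,  1.        ]])}
{'intrinsics': array([[519.33265794,   0.        , 276.20774571],
       [  0.        , 519.33265794, 204.82677218],
       [  0.        ,   0.        ,   1.        ]]), 'k1': 0.004704345679968976, 'pose': array([[-0.17861117,  0.91921714, -0.3509101 , -0.14144906],
       [-0.9838715 , -0.17038895,  0.054447  ,  0.01739706],
       [-0.00974259,  0.35497529,  0.93482492,  1.69098008],
       [ 0.        ,  0.        ,  0.        ,  1.        ]])}
```

View pics/top0.png

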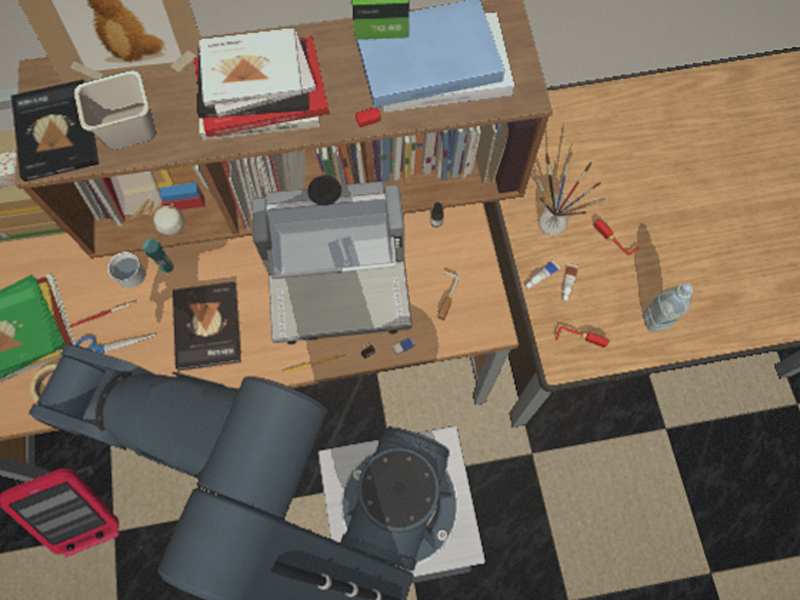

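View pics/side0.png

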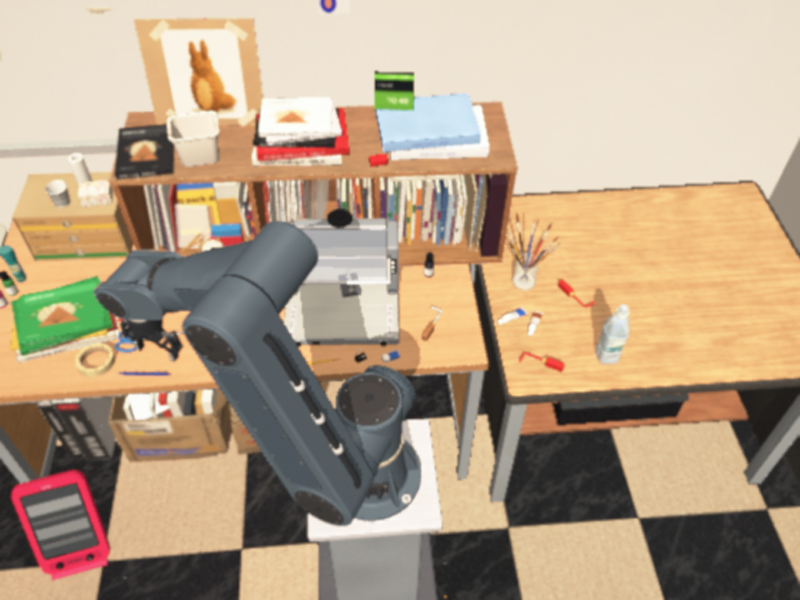

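Top picture, 800x600 pixels. The hook candidates are the wooden-handled hook at (447,295) right of the cutter and red look-alikes at (610,235) and (585,335) on the other table; I choose the wooden one. The weight shows under the guard at (342,252). The black book candidates are (207,325) on the desk and (55,130) on the shelf; I choose the desk one. Glue is at (158,255) and ink at (437,213). The side picture shows the same layout. Next is a close crop.

```bash
python3 - <<'E'
from h import *
b=cv2.imread('pics/t0_raw.png')
x0,y0,x1,y1=170,120,340,247
cv2.imwrite('pics/c1.png',cv2.resize(b[y0:y1,x0:x1],None,fx=4.7,fy=4.7,interpolation=cv2.INTER_CUBIC))
x0,y0,x1,y1=70,150,200,270
cv2.imwrite('pics/c2.png',cv2.resize(b[y0:y1,x0:x1],None,fx=4.7,fy=4.7,interpolation=cv2.INTER_CUBIC))
E
```

```text
(no output)
```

View pics/c1.png

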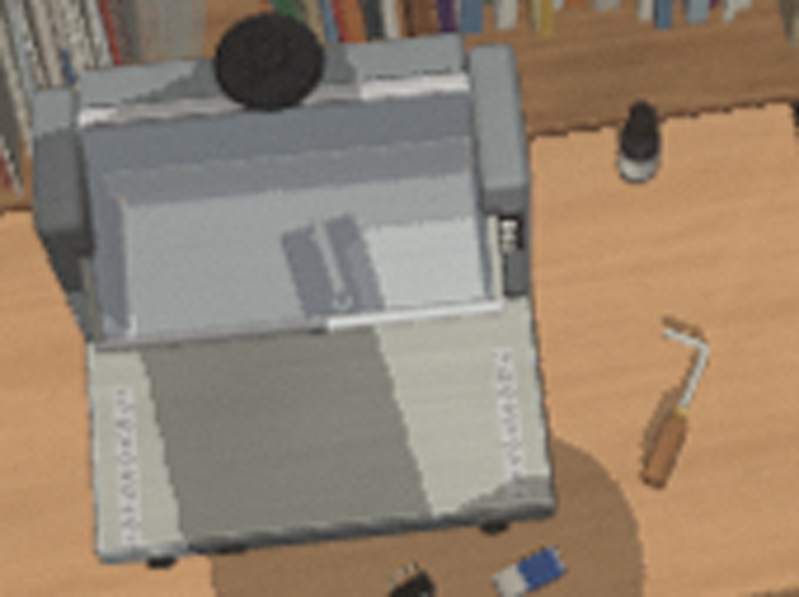

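View pics/c2.png

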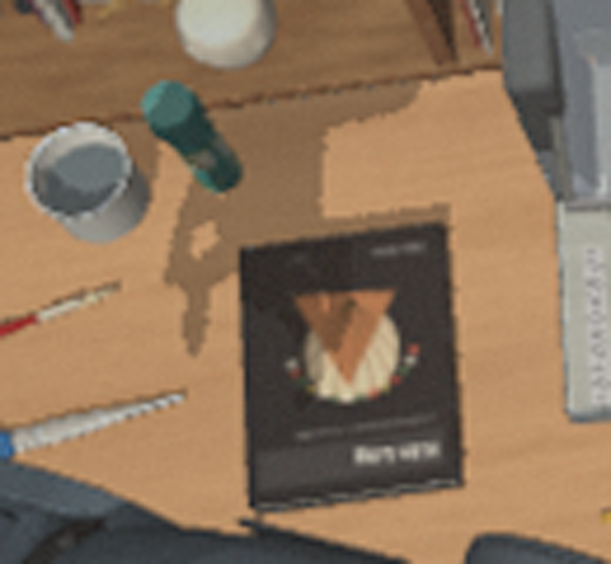

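Crop c1 shows the wooden hook: handle end (652,487), handle front (683,410), bend (706,348), leg end (666,328). The weight's bar runs (320,225)-(343,303), and its plate corners are (282,235), (355,215), (383,305), (302,320). The table's front corners are (100,552) and (553,505), the rail ends (95,347) and (503,307), and the ink foot is at (638,177). In c2 the book's corners are (240,248), (445,226), (462,484), (252,508), and the glue foot is at (223,185).

```bash
cat > m.py <<'E'
from h import *
A=lambda u,v,z:atz('top',170+u/4.7,120+v/4.7,z)
B=lambda u,v,z:atz('top',70+u/4.7,150+v/4.7,z)
def pr(n,p): print(n,np.round(p,4))
for n,a in dict(hend=(652,487,.02),hfront=(683,410,.02),bend=(706,348,.014),leg=(666,328,.014),bar0=(343,303,.082),bar1=(320,225,.082),
 w1=(282,235,.054),w2=(355,215,.054),w3=(383,305,.054),w4=(302,320,.054),tfl=(98,550,.04),tfr=(553,507,.04),railL=(95,347,.15),railR=(503,307,.15),ink=(638,172,0.0)).items(): pr(n,A(*a))
for n,a in dict(b1=(240,248,.02),b2=(445,226,.02),b3=(462,484,.02),b4=(252,504,.02),glue=(223,180,0.)).items(): pr(n,B(*a))
E
python3 m.py
```

```text
hend [ 0.3986 -0.1762  0.02  ]
hfront [ 0.4526 -0.2104  0.02  ]
bend [ 0.4996 -0.238   0.014 ]
leg [ 0.5207 -0.2121  0.014 ]
bar0 [0.555  0.0206 0.082 ]
bar1 [0.6188 0.0274 0.082 ]
w1 [0.6291 0.0564 0.054 ]
w2 [0.6353 0.0009 0.054 ]
w3 [ 0.5603 -0.0078  0.054 ]
w4 [0.5594 0.0521 0.054 ]
tfl [0.4173 0.221  0.04  ]
tfr [ 0.3902 -0.1017  0.04  ]
railL [0.5243 0.1919 0.15  ]
railR [ 0.5026 -0.0869  0.15  ]
ink [ 0.657  -0.2191  0.    ]
b1 [0.591 0.446 0.02 ]
b2 [0.5808 0.2957 0.02  ]
b3 [0.3825 0.3042 0.02  ]
b4 [0.3949 0.452  0.02  ]
glue [0.6571 0.4597 0.    ]
```

```bash
python3 - <<'E'
from h import *
from scipy.spatial.transform import Rotation as Ro
s=manip.sense();R=Ro.from_euler('xyz',s['ee_rot']).as_matrix();c=manip.get_calibration('wrist');P=np.array(c['pose'])
print(np.round(R.T@(P[:3,3]-s['position']),3));print(np.round(R.T@P[:3,:3],2));print(c['intrinsics'][0],c['k1'])
E
```

```text
[ 0.07   0.001 -0.143]
[[ 0.    0.96  0.28]
 [ 1.   -0.   -0.  ]
 [-0.    0.28 -0.96]]
[338.46506584   0.         283.44609186] -0.0005291077000465955
```

>>> move_arm:
  motion:
    - [0.085,0.012,-0.05,0,0]
    - [0.085,0.024,-0.1,0,0]
    - [0.085,0.036,-0.15,0,0]
    - [0.085,0.048,-0.2,0,0]
    - [0.085,0.06,-0.25,0,0]
    - [0.085,0.07,-0.3,0,0]
    - [0.085,0.08,-0.35,0,0]
    - [0.085,0.085,-0.4,0,0]
    - [0.085,0.095,-0.42,0,0]
    - [0.085,0.095,-0.42,0,0]

```text
time_s: 1.1
position: [0.3303, 0.0748, 0.2314]
ee_rot: [-3.141, 0.001, 2.696]
wrist_force: [-0.7, 0.2, -0.5]
grip_width: 0.0853
grip_force: 0.0
```

```bash
python3 - <<'E'
from h import *
import pickle
c=manip.get_calibration('wrist');a=save('wrist','w1');pickle.dump(c,open('w1.pkl','wb'))
cv2.imwrite('pics/w1.png',cv2.resize(a,(800,600),interpolation=cv2.INTER_CUBIC))
print(proj('wrist',(.59,.0245,.063),c))
E
```

```text
(np.float64(339.7359069306763), np.float64(409.14252799341546))
```

View pics/w1.png

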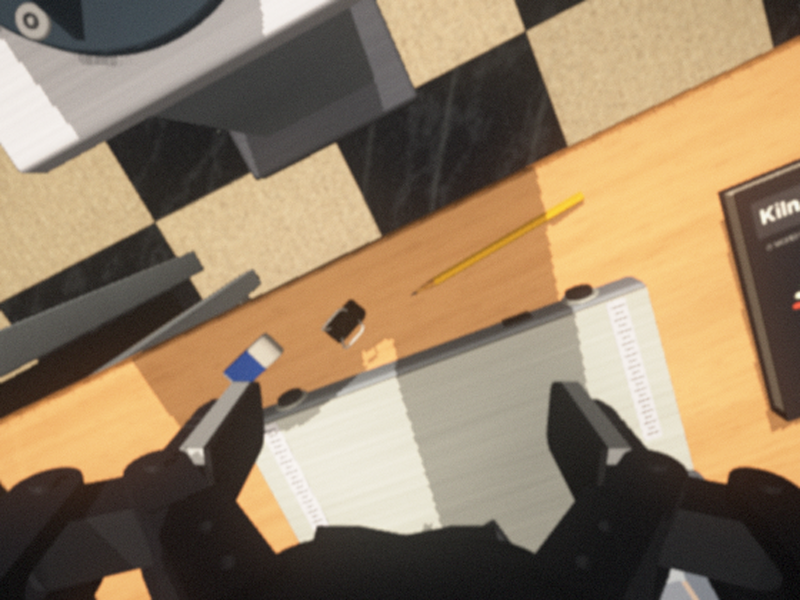

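The wrist view shows the cutter's front table, with the gripper hiding the guard. The book's corner is at the right (730,190). The camera sits on the robot's side of the gripper, which suits keeping clear of the rail. Going to the hook.

>>> move_arm:
  motion:
    - [0.06,0.014,-0.046,0,-2]
    - [0.06,0.028,-0.092,0,-4]
    - [0.06,0.042,-0.138,0,-6.3]
    - [0.06,0.056,-0.184,0,-6.3]
    - [0.06,0.069,-0.228,0,-6.3]
    - [0.06,0.0775,-0.258,-0.02,-6.3]
    - [0.06,0.0775,-0.258,-0.06,-6.3]
    - [0.06,0.0775,-0.258,-0.1,-6.3]
    - [0.06,0.0775,-0.258,-0.13,-6.3]
    - [0.06,0.0775,-0.258,-0.13,-6.3]

```text
time_s: 2.15
position: [0.4056, -0.1784, 0.0983]
ee_rot: [-3.142, -0.007, 2.592]
wrist_force: [0.5, -0.2, 0.8]
grip_width: 0.0599
grip_force: 0.0
```

```bash
python3 - <<'E'
from h import *
import pickle
c=manip.get_calibration('wrist');s=manip.sense();a=save('wrist','w2');pickle.dump(c,open('w2.pkl','wb'))
cv2.imwrite('pics/w2.png',cv2.resize(a,(800,600),interpolation=cv2.INTER_CUBIC));print(s['position'],s['ee_rot'])
E
```

```text
[ 0.4056115  -0.17841463  0.09827617] [-3.14151239 -0.0069785   2.59196952]
```

View pics/w2.png

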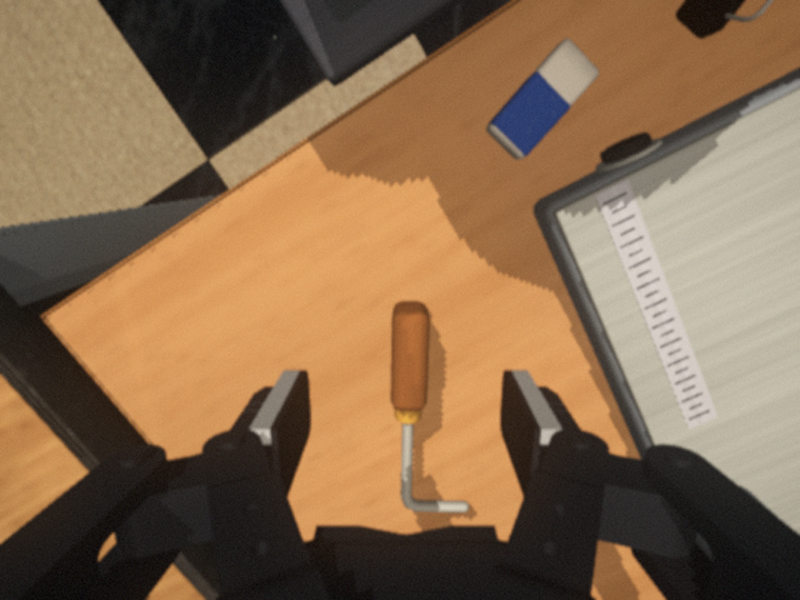

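The wrist picture shows the wooden hook: handle rear (410,303), front (407,412), bend (407,505), leg end (467,508). The table's right-front corner is at (545,205).

```bash
python3 - <<'E'
from h import *
import pickle
c=pickle.load(open('w2.pkl','rb'))
W=lambda u,v,z:np.round(atz('',u*.7,v*.7,z,c),4)
b,l,f,r=W(407,505,.014),W(467,508,.014),W(408,411,.02),W(410,304,.02)
print(b,l,f,r,W(545,203,.04))
for p,q in((r,b),(r,f),(b,l)): d=q-p;print(np.degrees(np.arctan2(d[1],d[0])),np.linalg.norm(d))
E
```

```text
[ 0.5016 -0.2342  0.014 ] [ 0.5206 -0.2068  0.014 ] [ 0.4497 -0.202   0.02  ] [ 0.402  -0.1718  0.02  ] [ 0.3891 -0.0996  0.04  ]
-32.067391603260475 0.11768568307147646
-32.33886970967468 0.056456443387801154
55.261374717234496 0.03334306524601473
```

>>> move_arm:
  motion:
    - [0.06,0.003,0.001,-0.03,-0.7]
    - [0.06,0.003,0.001,-0.06,-0.7]
    - [0.06,0.003,0.001,-0.085,-0.7]
    - [0.06,0.003,0.001,-0.092,-0.7]
    - [0.06,0.003,0.001,-0.092,-0.7]

```text
time_s: 2.7
position: [0.4108, -0.1795, 0.0101]
ee_rot: [3.142, 0.0, 2.579]
wrist_force: [-0.5, -0.3, 0.4]
grip_width: 0.0603
grip_force: 0.0
```

>>> move_arm:
  motion:
    - [0.06,-0.001,0.004,-0.005,0]
    - [0.01,-0.001,0.004,-0.005,0]
    - [0.01,-0.001,0.004,-0.005,0]
    - [0.01,-0.001,0.004,-0.005,0]
    - [0.01,-0.001,0.004,-0.005,0]
    - [0.01,-0.001,0.004,-0.005,0]
  newtons: 60

```text
time_s: 3.3
position: [0.4095, -0.1758, 0.0051]
ee_rot: [3.142, 0.001, 2.579]
wrist_force: [-0.5, 1.8, 10.4]
grip_width: 0.0167
grip_force: 58.3
```

>>> move_arm:
  motion:
    - [0.01,0,0,0.04,0]
    - [0.01,0,0,0.08,7]
    - [0.01,0,0,0.115,14]
    - [0.01,0,0,0.115,21]
    - [0.01,0,0,0.115,27.5]
    - [0.01,0,0,0.115,27.5]
    - [0.01,0,0,0.115,27.5]

```text
time_s: 4.0
position: [0.409, -0.1755, 0.1193]
ee_rot: [3.141, -0.0, 3.055]
wrist_force: [0.8, -0.5, -1.0]
grip_width: 0.0171
grip_force: 58.8
```

```bash
python3 - <<'E'
from h import *
a=save('side','s1');b=save('top','t1')
s=manip.sense();print(s['position'],s['ee_rot'],s['grip_width'])
def crop(n,im,p,w,h,sx):
    u,v=map(int,proj(n,p)); x0,y0=u-w//2,v-h//2;print(n,x0,y0,sx)
    return cv2.resize(im[y0:y0+h,x0:x0+w],None,fx=sx,fy=sx,interpolation=cv2.INTER_CUBIC)
A=crop('top',b,(.57,.01,.06),66,50,6);B=crop('side',a,(.57,.01,.06),66,50,6)
C=crop('top',b,(.46,-.15,.12),66,50,6);D=crop('side',a,(.46,-.15,.12),66,50,6)
cv2.imwrite('pics/m1.png',np.vstack([np.hstack([A,B]),np.hstack([C,D])]))
E
```

```text
[ 0.40902054 -0.17553655  0.1191431 ] [ 3.14139741e+00 -3.87416012e-04  3.05593961e+00] 0.01690836749224373
top 212 157 6
side 215 176 6
top 265 172 6
side 255 184 6
```

View pics/m1.png

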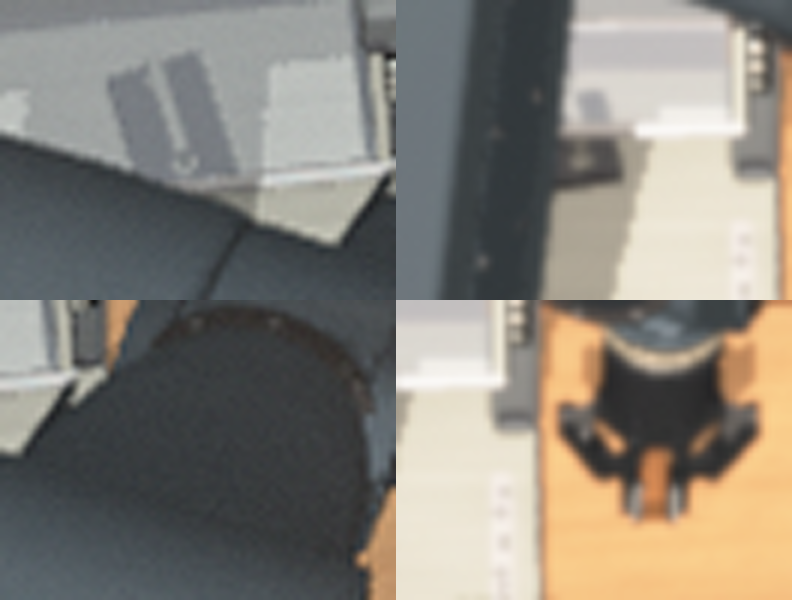

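In the mosaic, the top crop (upper left) shows the weight's plate rear corners at (108,80) and (200,50), the bar from (155,63) to (186,165), and the right edge meeting the rail at (238,175). The side crop (upper right) shows the plate's front face below the rail, with its right-front bottom corner at (621,182). The hook is firmly held.

```bash
python3 - <<'E'
from h import *
T=lambda u,v,z:np.round(atz('top',212+u/6,157+v/6,z),4)[:2]
S=lambda u,v,z:np.round(atz('side',215+(u-396)/6,176+v/6,z),4)[:2]
print('rear',T(108,80,.054),T(200,50,.054),'bar',T(155,63,.086),T(186,165,.086),'rightedge@rail',T(238,175,.054))
print('side corner',S(621,182,.04),'front mid-ish',S(580,187,.04),'rail',S(640,133,.151),S(740,126,.151),'top rail',T(240,182,.151),T(380,162,.151))
# predict corners for hypotheses in both crops
for W in((.586,.0245),(.590,.0245),(.594,.0245)):
  for yw in (5.5,):
    c,s=np.cos(np.radians(yw)),np.sin(np.radians(yw))
    f=lambda x,y,z:(W[0]+c*x-s*y,W[1]+s*x+c*y,z)
    pt=lambda p:np.round((np.array(proj('top',p))-(212,157))*6)
    ps=lambda p:np.round((np.array(proj('side',p))-(215,176))*6+(396,0))
    print(W,pt(f(.04,.028,.054)),pt(f(.04,-.028,.054)),'bar',pt(f(.032,0,.086)),pt(f(-.032,0,.086)),'side',ps(f(-.04,-.028,.04)))
E
```

```text
rear [0.6279 0.0565] [0.637  0.0013] bar [0.6184 0.028 ] [0.5532 0.0205] rightedge@rail [ 0.5555 -0.0076]
side corner [ 0.5584 -0.0075] front mid-ish [0.556  0.0213] rail [ 0.5043 -0.0205] [ 0.5052 -0.0871] top rail [ 0.51   -0.0065] [ 0.5077 -0.0823]
(0.586, 0.0245) [110.  87.] [204.  63.] bar [156.  64.] [184. 164.] side [621. 192.]
(0.59, 0.0245) [109.  81.] [203.  57.] bar [155.  57.] [183. 157.] side [621. 188.]
(0.594, 0.0245) [108.  75.] [202.  51.] bar [154.  51.] [182. 151.] side [621. 184.]
```

>>> move_arm:
  motion:
    - [0.01,-0.017,0.046,0,0]
    - [0.01,-0.034,0.092,0,0]
    - [0.01,-0.05,0.138,0,0]
    - [0.01,-0.05,0.146,-0.03,0]
    - [0.01,-0.05,0.146,-0.06,0]
    - [0.01,-0.05,0.146,-0.063,0]
    - [0.01,-0.03,0.146,-0.063,0]
    - [0.01,0.0,0.146,-0.063,0]
    - [0.01,0.03,0.146,-0.063,0]
    - [0.01,0.04,0.146,-0.063,0]
    - [0.01,0.045,0.146,-0.063,0]
    - [0.01,0.05,0.146,-0.063,0]
    - [0.01,0.05,0.146,-0.063,0]

```text
time_s: 5.4
position: [0.4589, -0.0296, 0.0565]
ee_rot: [3.142, -0.0, 3.058]
wrist_force: [-0.2, -0.5, -0.8]
grip_width: 0.0171
grip_force: 58.9
```

>>> move_arm:
  motion:
    - [0.01,0.002,0,0,0]
    - [0.01,0.004,0,0,0]
    - [0.01,0.006,0,0,0]
    - [0.01,0.0065,0,0,0]
    - [0.01,0.0065,0,0,0]

```text
time_s: 5.9
position: [0.4656, -0.0296, 0.0563]
ee_rot: [3.142, -0.0, 3.059]
wrist_force: [0.3, -0.0, -0.0]
grip_width: 0.0167
grip_force: 58.9
```

>>> move_arm:
  motion:
    - [0.01,0,0.006,0,0]
    - [0.01,0,0.012,0,0]
    - [0.01,0,0.018,0,0]
    - [0.01,0,0.022,0,0]
    - [0.01,0,0.026,0,0]
    - [0.01,0,0.026,0,0]

```text
time_s: 6.5
position: [0.4656, -0.0031, 0.0563]
ee_rot: [3.142, -0.0, 3.059]
wrist_force: [-0.8, 0.5, -0.7]
grip_width: 0.0169
grip_force: 58.9
```

```bash
python3 - <<'E'
from h import *
a=save('side','s2');b=save('top','t2')
A=b[140:215,190:290];B=a[160:235,195:295]
cv2.imwrite('pics/m2.png',cv2.resize(np.hstack([A,B]),None,fx=4,fy=4,interpolation=cv2.INTER_CUBIC))
E
```

```text
(no output)
```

View pics/m2.png

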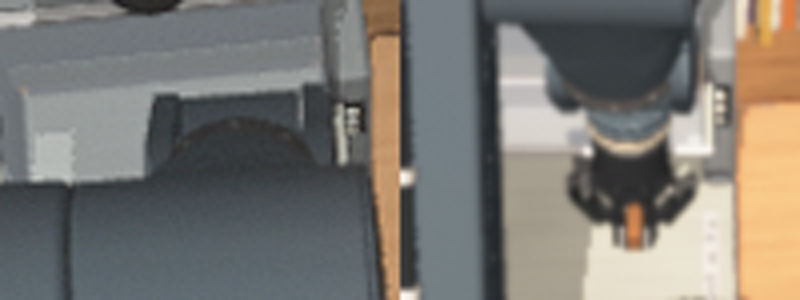

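The arm hides the weight in both cameras. In the side crop the gripper at (630,210) stands just in front of the rail without touching it. No force has been felt, so I go on by feel.

>>> move_arm:
  motion:
    - [0.01,0,0.004,0,0]
    - [0.01,0,0.008,0,0]
    - [0.01,0,0.012,0,0]
    - [0.01,-0.003,0.012,0,0]
    - [0.01,-0.006,0.012,0,0]
    - [0.01,-0.01,0.012,0,0]
    - [0.01,-0.015,0.012,0,0]
    - [0.01,-0.02,0.012,0,0]

```text
time_s: 7.4
position: [0.4452, 0.0083, 0.0563]
ee_rot: [-3.142, 0.0, 3.058]
wrist_force: [1.2, -0.9, -1.0]
grip_width: 0.0167
grip_force: 58.9
```

>>> move_arm:
  motion:
    - [0.01,-0.01,0.001,0,0]
    - [0.01,-0.02,0.002,0,0]
    - [0.01,-0.03,0.003,0,0]
    - [0.01,-0.04,0.003,0,0]

```text
time_s: 7.8
position: [0.4046, 0.0116, 0.0563]
ee_rot: [3.142, -0.0, 3.059]
wrist_force: [1.9, -0.3, -1.5]
grip_width: 0.0168
grip_force: 59.0
```

>>> move_arm:
  motion:
    - [0.01,-0.01,0.001,0,0]
    - [0.01,-0.02,0.002,0,0]
    - [0.01,-0.03,0.003,0,0]
    - [0.01,-0.04,0.003,0,0]
    - [0.01,-0.05,0.004,0,0]
    - [0.01,-0.06,0.005,0,0]

```text
time_s: 8.4
position: [0.3448, 0.0165, 0.0563]
ee_rot: [-3.142, 0.0, 3.059]
wrist_force: [2.5, -0.3, -0.2]
grip_width: 0.0169
grip_force: 59.0
```

>>> move_arm:
  motion:
    - [0.01,-0.012,0.001,0,0]
    - [0.01,-0.024,0.002,0,0]
    - [0.01,-0.024,0.002,0,0]
    - [0.01,-0.02,0.002,0,0]
    - [0.01,-0.014,0.002,0,0]
    - [0.01,-0.014,0.002,0,0]
    - [0.01,-0.014,-0.01,0,0]
    - [0.01,-0.014,-0.025,0,0]
    - [0.01,-0.014,-0.045,0,0]
    - [0.01,-0.014,-0.055,0.01,0]
    - [0.01,-0.01,-0.07,0.05,0]
    - [0.01,-0.005,-0.11,0.065,0]

```text
time_s: 9.6
position: [0.3413, -0.0936, 0.1234]
ee_rot: [-3.141, 0.002, 3.061]
wrist_force: [0.8, -0.5, -0.4]
grip_width: 0.0171
grip_force: 58.8
```

>>> move_arm:
  motion:
    - [0.01,0.03,-0.035,0,0]
    - [0.01,0.06,-0.07,0,0]
    - [0.01,0.07,-0.093,0,0]
    - [0.01,0.07,-0.093,-0.04,0]
    - [0.01,0.07,-0.093,-0.08,0]
    - [0.01,0.07,-0.093,-0.105,0]
    - [0.01,0.07,-0.093,-0.112,0]
    - [0.01,0.07,-0.093,-0.115,0]
    - [0.01,0.07,-0.093,-0.115,0]
    - [0.05,0.07,-0.093,-0.115,0]
    - [0.05,0.07,-0.093,-0.115,0]
    - [0.05,0.07,-0.093,-0.1,0]
    - [0.05,0.07,-0.093,-0.07,0]
    - [0.05,0.07,-0.093,-0.02,0]
    - [0.05,0.07,-0.093,0.03,0]

```text
time_s: 11.1
position: [0.4103, -0.1863, 0.1535]
ee_rot: [3.142, -0.0, 3.059]
wrist_force: [1.1, 0.2, -0.4]
grip_width: 0.0498
grip_force: 0.0
```

```bash
python3 - <<'E'
from h import *
a=save('side','s3');b=save('top','t3')
A=b[130:250,190:350];B=a[150:270,200:360]
cv2.imwrite('pics/m3.png',cv2.resize(np.vstack([A,B]),None,fx=2.5,fy=2.5,interpolation=cv2.INTER_CUBIC))
E
```

```text
(no output)
```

View pics/m3.png

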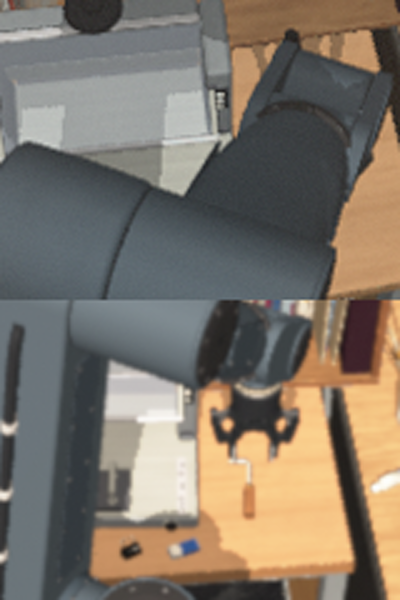

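The side crop shows the hook flat on the desk (leg (240,461), handle (249,500)) and the weight drawn out in front of the guard at (115,480). Now a wrist look at the weight.

>>> move_arm:
  motion:
    - [0.05,0.0,0.04,0.04,0]
    - [0.05,0.005,0.085,0.04,0]
    - [0.05,0.01,0.13,0.04,0]
    - [0.05,0.015,0.175,0.04,0]
    - [0.05,0.02,0.21,0.04,0]
    - [0.05,0.02,0.218,0.04,0]
    - [0.05,0.02,0.218,0.04,0]
    - [0.05,0.02,0.218,0.04,0]

```text
time_s: 12.0
position: [0.4305, 0.0307, 0.1913]
ee_rot: [-3.141, -0.0, 3.059]
wrist_force: [0.4, -0.2, -0.5]
grip_width: 0.0502
grip_force: 0.0
```

```bash
python3 - <<'E'
from h import *
import pickle
c=manip.get_calibration('wrist');s=manip.sense();a=save('wrist','w3');pickle.dump(c,open('w3.pkl','wb'));print(s['position'],s['ee_rot'])
cv2.imwrite('pics/w3.png',cv2.resize(a,(800,600),interpolation=cv2.INTER_CUBIC))
E
```

```text
[0.4304907  0.03071099 0.19129219] [-3.14133283e+00 -1.39080077e-06  3.05852628e+00]
```

View pics/w3.png

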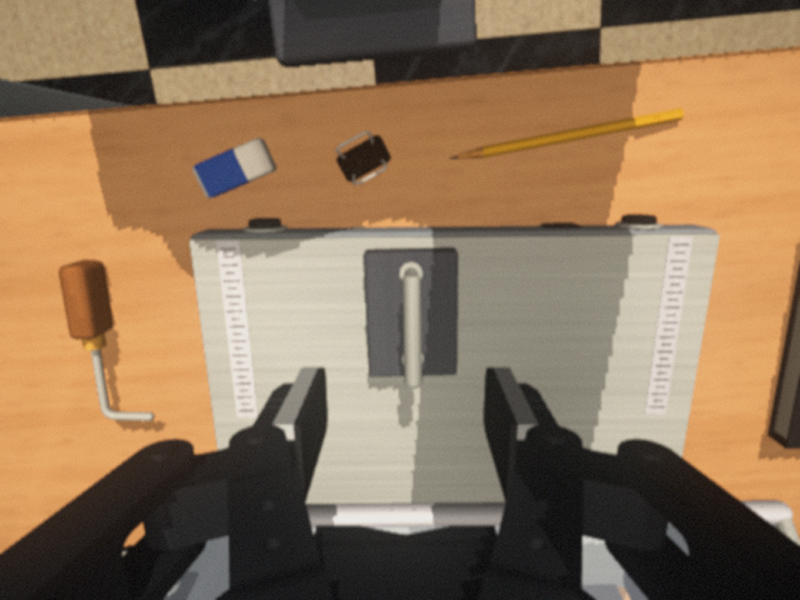

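The wrist view shows the weight clear of the rail: plate corners (364,250), (457,249), (457,374), (369,377), bar (411,268)-(413,384), rail at v≈515. The hook lies flat at the left.

```bash
python3 - <<'E'
from h import *
import pickle
c=pickle.load(open('w3.pkl','rb'))
W=lambda u,v,z:np.round(atz('',u*.7,v*.7,z,c),4)
p=[W(364,250,.054),W(457,249,.054),W(457,374,.054),W(369,377,.054)];print(p,np.mean(p,0))
q=[W(411,268,.084),W(413,384,.084)];print(q,np.mean(q,0));d=q[1]-q[0];print(np.degrees(np.arctan2(d[1],d[0])))
print('rail',W(410,515,.151),'hook',W(100,270,.02),W(108,413,.014),W(152,417,.014),'bookcorner',W(775,440,.02))
E
```

```text
[array([0.4076, 0.0098, 0.054 ]), array([0.4115, 0.064 , 0.054 ]), array([0.4908, 0.0599, 0.054 ]), array([0.4883, 0.0044, 0.054 ])] [0.44955  0.034525 0.054   ]
[array([0.4142, 0.0365, 0.084 ]), array([0.481 , 0.0323, 0.084 ])] [0.4476 0.0344 0.084 ]
-3.597693471682886
rail [0.5132 0.0274 0.151 ] hook [ 0.4123 -0.1695  0.02  ] [ 0.5196 -0.1952  0.014 ] [ 0.5255 -0.1636  0.014 ] bookcorner [0.5787 0.2934 0.02  ]
```

>>> move_arm:
  motion:
    - [0.05,0.018,0.003,-0.04,1]
    - [0.05,0.018,0.003,-0.08,1]
    - [0.05,0.018,0.003,-0.11,1]
    - [0.05,0.018,0.003,-0.127,1]
    - [0.05,0.018,0.003,-0.127,1]
    - [0.0,0.018,0.003,-0.127,1]
    - [0.0,0.018,0.003,-0.127,1]
    - [0.0,0.018,0.003,-0.127,1]
    - [0.0,0.018,0.003,-0.127,1]
    - [0.0,0.018,0.003,-0.127,1]
  newtons: 80

```text
time_s: 13.05
position: [0.4493, 0.0342, 0.0653]
ee_rot: [-3.141, 0.002, 3.076]
wrist_force: [-1.7, -3.7, 8.2]
grip_width: 0.0069
grip_force: 78.4
```

>>> move_arm:
  motion:
    - [0.0,0,0,0.02,0]
    - [0.0,0,0,0.04,0]
    - [0.0,-0.005,0,0.06,0]
    - [0.0,-0.01,0.02,0.06,0]
    - [0.0,-0.01,0.06,0.06,0]
    - [0.0,-0.01,0.1,0.06,0]
    - [0.0,-0.01,0.14,0.06,0]
    - [0.0,-0.01,0.18,0.06,0]
    - [0.0,-0.01,0.22,0.06,0]
    - [0.0,0.0,0.26,0.06,0]
    - [0.0,0.02,0.3,0.06,0]
    - [0.0,0.033,0.33,0.06,0]
    - [0.0,0.037,0.339,0.06,0]
    - [0.0,0.037,0.339,0.03,0]
    - [0.0,0.037,0.339,0.0,0]
    - [0.0,0.037,0.339,-0.01,0]
    - [0.0,0.037,0.339,-0.01,0]

```text
time_s: 14.75
position: [0.4848, 0.3726, 0.0532]
ee_rot: [-3.14, -0.003, 3.076]
wrist_force: [-0.1, 0.2, -2.8]
grip_width: 0.0071
grip_force: 78.7
```

>>> move_arm:
  motion:
    - [0.0,0.001,0,-0.002,0]
    - [0.0,0.001,0,-0.004,0]
    - [0.0,0.001,0,-0.006,0]
    - [0.0,0.001,0,-0.007,0]
    - [0.0,0.001,0,-0.007,0]

```text
time_s: 15.25
position: [0.4867, 0.3734, 0.0474]
ee_rot: [3.141, 0.0, 3.076]
wrist_force: [-1.2, 0.2, -4.2]
grip_width: 0.0071
grip_force: 78.7
```

>>> move_arm:
  motion:
    - [0.0,0,0,-0.001,0]
    - [0.0,0,0,-0.002,0]
    - [0.0,0,0,-0.002,0]

```text
time_s: 15.55
position: [0.4867, 0.3735, 0.0454]
ee_rot: [3.142, 0.0, 3.076]
wrist_force: [-0.3, -0.0, -2.3]
grip_width: 0.0074
grip_force: 79.1
```

>>> move_arm:
  motion:
    - [0.0,0,0,-0.001,0]
    - [0.0,0,0,-0.002,0]
    - [0.0,0,0,-0.002,0]

```text
time_s: 15.85
position: [0.4867, 0.3735, 0.0452]
ee_rot: [3.142, 0.0, 3.076]
wrist_force: [-8.3, -6.0, 18.6]
grip_width: 0.0071
grip_force: 81.5
```

Contact. Releasing and rising.

>>> move_arm:
  motion:
    - [0.0,0,0,-0.0005,0]
    - [0.05,0,0,0,0]
    - [0.05,0,0,0,0]
    - [0.05,0,0,0,0]
    - [0.05,0,0,0.02,0]
    - [0.05,0,0,0.05,0]
    - [0.05,0,0,0.1,0]
    - [0.05,-0.03,0,0.14,0]
    - [0.05,-0.03,0,0.14,0]
    - [0.05,-0.03,0,0.14,0]

```text
time_s: 16.85
position: [0.4566, 0.3737, 0.1839]
ee_rot: [3.141, 0.001, 3.077]
wrist_force: [-0.5, -0.1, -1.4]
grip_width: 0.0503
grip_force: 0.0
```

```bash
python3 - <<'E'
from h import *
import pickle
c=manip.get_calibration('wrist');s=manip.sense();a=save('wrist','w4');pickle.dump(c,open('w4.pkl','wb'));print(s['position'],s['ee_rot'])
cv2.imwrite('pics/w4.png',cv2.resize(a,(800,600),interpolation=cv2.INTER_CUBIC))
E
```

```text
[0.45660076 0.37365836 0.18392118] [3.14070078e+00 1.24348946e-03 3.07663064e+00]
```

View pics/w4.png

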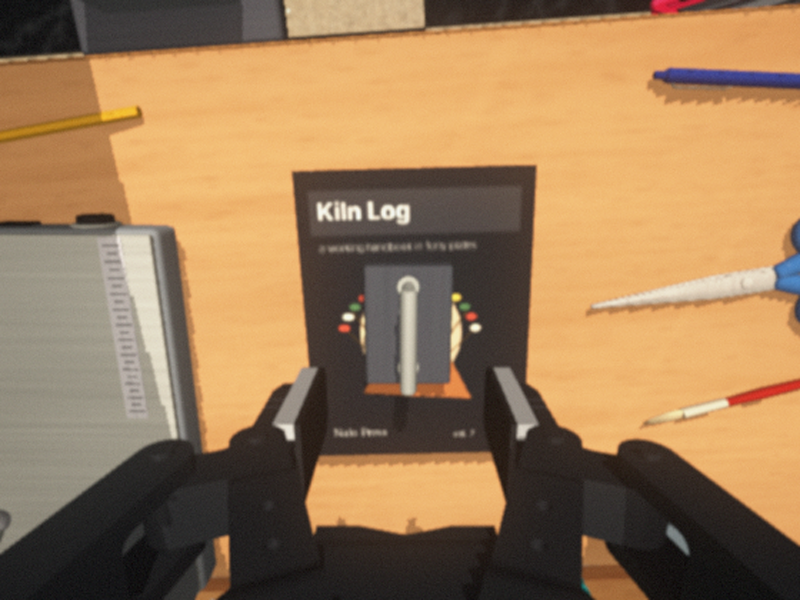

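The weight stands flat on the book: plate corners (365,266), (452,265), (449,382), (368,386). The book's corners are (293,172), (536,166), (527,452), (313,456). Checking the offset, then handing in.

```bash
python3 - <<'E'
from h import *
import pickle
c=pickle.load(open('w4.pkl','rb'))
W=lambda u,v,z:atz('',u*.7,v*.7,z,c)
p=np.mean([W(*k,.034) for k in((365,266),(452,265),(449,382),(368,386))],0)
b=np.mean([W(*k,.02) for k in((293,172),(536,166),(527,452),(313,456))],0)
print(p,b,p-b)
if abs(p-b)[:2].max()<.015: print(manip.close_job())
E
```

```text
[0.48773015 0.37531298 0.034     ] [0.4907492  0.38119796 0.02      ] [-0.00301905 -0.00588497  0.014     ]
the job is handed in; nothing more can be done
None
```

I drew the weight out with the hook and laid the hook flat on the desk. The weight now stands flat on the black book, about 3 mm and 6 mm off its middle by my measurement, and the job is handed in at about 17 s; no verdict was returned.

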